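# Stack a test cell on its guide rod

## Task

Build up the test cell on the upright guide rod of the round black base: first the square aluminium end plate, on it the white insulating ring, then the copper collector disc with the lug, and last the tall steel sleeve, each threaded over the rod and lying flat on the one below. Lower each part down the rod and set it down; do not drop it. Leave the jar, the meter and the screwdriver where they are.

Things in the scene. Friction and masses are not known exactly. Their poses are not given: they have to be found in the camera images.
- cell_base: the target, fixed to the bench in a new place each time: a round black plastic base, diameter 96 mm, 16 mm thick, with a steel guide rod (diameter 10 mm) standing upright at its centre; the rod's tip is 72 mm above the bench. Origin: centre of the underside, on the rod's axis; z up. No yaw matters.
- end_plate: first part: loose square aluminium plate, 60 x 60 mm, 16 mm thick, about 130 g, with a 26 mm round hole through its centre. Origin: centre of the underside; x and y along its sides, z up. Lies flat on the bench at any yaw. Seated on the base its underside is 16 mm above the bench.
- insulator: second part: loose white plastic ring, outer diameter 62 mm, bore 26 mm, 14 mm thick, about 77 g. Origin: centre of the underside, z up. Seated on the end plate its underside is 32 mm above the bench.
- collector: third part: loose copper disc, diameter 50 mm, bore 26 mm, 12 mm thick, about 200 g, with a lug 16 mm wide and as thick as the disc sticking out along its +x to 51 mm from the disc's centre; grip it across the disc, along y. Origin: centre of the bore at the underside; z up. Lies flat at any yaw; the lug may end pointing any way. Seated on the insulator its underside is 46 mm above the bench.
- sleeve: fourth and last part: loose steel tube standing upright, outer diameter 40 mm, bore 26 mm, 32 mm tall, about 180 g. Origin: centre of the underside, z up. Seated on the collector its underside is 58 mm above the bench, and the rod's tip stands 14 mm up inside it.
- jar: bystander: loose glass jar with a blue cap, diameter 52 mm, 85 mm tall. Origin: centre of the underside, z up.
- meter: bystander: loose grey multimeter lying on its back, 150 (x) x 75 (y) x 34 mm, with a green display and a black dial. Origin: centre of the underside.
- screwdriver: bystander: loose screwdriver lying on the bench on the far side of the work, roughly across the robot's forward direction, about 200 mm long. Origin near its middle, at the underside.
Things that resemble listed ones, but are neither listed nor needed, are in the scene too. Leave any green or red look-alike of the end_plate alone.

How it is judged:
At the end, for the whole second after the job is handed in: All four parts are on the guide rod in order from the bottom: end plate, insulator, collector, sleeve; each within 10 mm of the rod's axis, its underside within 4 mm of its seated height above the bench (16, 32, 46 and 58 mm), flat within 0.1 rad, released and at rest (under 0.02 m/s and 0.3 rad/s) (horizontal distance between each of end_plate, insulator, collector, sleeve and cell_base below 0.01 m and z of end_plate in the frame of cell_base between 0.012 and 0.02 m and angle between each of end_plate, insulator, collector, sleeve's own z axis and vertical below 0.1 rad and linear speed of each of end_plate, insulator, collector, sleeve below 0.02 m/s and angular speed of each of end_plate, insulator, collector, sleeve below 0.3 rad/s and z of insulator in the frame of cell_base between 0.028 and 0.036 m and z of collector in the frame of cell_base between 0.042 and 0.05 m and z of sleeve in the frame of cell_base between 0.054 and 0.062 m); the robot touches nothing.
It fails at once if a part is dropped down the rod: it moves faster than 0.6 m/s while threaded on it ((linear speed of end_plate above 0.6 m/s and horizontal distance between end_plate and cell_base below 0.01 m and z of end_plate in the frame of cell_base below 0.072 m) or (linear speed of insulator above 0.6 m/s and horizontal distance between insulator and cell_base below 0.01 m and z of insulator in the frame of cell_base below 0.072 m) or (linear speed of collector above 0.6 m/s and horizontal distance between collector and cell_base below 0.01 m and z of collector in the frame of cell_base below 0.072 m) or (linear speed of sleeve above 0.6 m/s and horizontal distance between sleeve and cell_base below 0.01 m and z of sleeve in the frame of cell_base below 0.072 m)).
It fails at once if a bystander (jar, meter or screwdriver) is pushed more than 25 mm from its place, or the jar is tipped by more than 0.5 rad (distance of any of jar, meter, screwdriver from where it was at the start of the episode above 0.025 m or angle between jar's own z axis and vertical above 0.5 rad).
It also fails if it takes over 102 s, if anything falls off the work surface, if the arm or the gripper's body presses on something with over 40 N, if the wrist force passes 120 N, or if a joint passes its speed limit or range.

## Robot

A 6-joint arm with a two-finger parallel gripper is mounted at the origin on the work surface. World frame = base frame: x ahead of the robot, y to its left, z up, the work surface at z = 0. Lengths are in m, angles in rad, forces in N, time in s.
With the tool pointing down it reaches from about 0.425 to 0.95 m from the base axis. Payload 14.7 kg.
Tool frame: the origin (TCP) lies at the very end of the fingers, on their centre line; the grasp point (between the pads) lies 19 mm behind it; z points along the fingers, y is the line along which they close (so a half turn about z gives the same grasp; the last joint's range is limited). The gripper opens to 85 mm and grips with 20 to 120 N. Pads are 22 mm wide; open, the fingers measure 114 mm over their backs; the gripper's body (76 mm by 85 mm) begins 54 mm behind the grasp point. The pads swing forward as they close: fully open they stand 13 mm farther back than shut.
Start: joints at [1.106, 0.48, 1.596, -0, 1.065, -0.047], TCP at [0.264, 0.594, 0.231] pointing down, gripper open.
Joint ranges: [-2.75, 2.75], [-0.82, 2.05], [0.23, 2.67], [-1.56, 4.7], [0.09, 2.69], [-2.92, 2.92]. Speed limits (rad/s): [1.89, 1.89, 2.39, 3.01, 3.01, 3.01].

## Interface

Orientations are given as a unit quaternion [x, y, z, w].
In Python, from cell import ctrl, cams gives the robot as it stands.
- The arm moves only by the tool play_rows, never from a script. Its argument "targets" is text: rows parted by semicolons, each of 7 numbers parted by spaces: the turn, a rotation vector about the tool's x, y, z in rad, then the shift along the tool's x, y, z in cm, then the closure, from -1 (fully open) to 1 (shut), so that 0 is half open. A call has exactly 5 rows; each row is the pose to reach, as a shift and turn from the pose commanded when the call began, along the tool's axes at that moment; what a row does not reach only later rows make up. A row lasts 1/10 s, in which the tool goes at most 50 mm and 8.59 degrees, less where a joint would pass 70% of its speed; a pose out of reach is approached as far as the arm can. A call with a gripper value outside its range is refused whole. The fingers move at their own pace and stop on an object; "squeeze" is the grip in N (left out, the last holds). Time passes only in rows, so rows that repeat a pose let the fingers close, or fill a call up. It gives the time, the measured TCP pose, the force, the opening and the grip force at its end, in the units of the state.
- ctrl.get_obs(): the state, without advancing time (a new reading comes with each control period).
- cams.snapshot(name): name is "scene" or "top" or "wrist"; returns a dict with "color" (384x512x3 uint8, red, green, blue), "fx", "fy", "cx", "cy" (pixels), "k1" (the pictures are not rectified: a ray, as slopes to the right and down, at radius r is drawn at 1 + k1 r^2 times it, then the intrinsics apply), "world_from_camera" (4x4, takes a point from camera to world coordinates). Camera axes: x right, y up, looking along -z (the intrinsics and any distortion apply to the point x, -y, -z); pixel columns grow to the right and rows downward; lengths in m; the calibration is good to about 2 mm. A picture is of the moment at which its call begins. There is no depth.
- ctrl.close_job(): hands the job in; it is judged then, once.
The state is a dict: "time_s": time; "joint_pos": joint angles; "dq": joint speeds; "tau": joint torques, N m; "tcp_pos": TCP position; "ee_rot": TCP orientation; "wrist_force": force on the tool from outside, world axes, zero at the start; "wrist_torque": the same for the moment, N m; "grip_width": opening from 0.0 (shut) to 1.0 (fully open); "gripper_force": force on a finger pad.
Only numpy, scipy, OpenCV 4.12 (cv2) and the standard library are available. Lean on these libraries where they do the work, as an engineer would, in place of code of your own. Each camera call takes 0.05 s, during which the arm holds its last target. There are 200 camera calls.

## Working session

There is one attempt and no reset: what is moved stays moved. The work goes in short steps, Python scripts to look and compute and a tool call to move; the robot and the scene stay as the last step left them, time stands still between calls to the robot, and variables do not carry over. Pictures are saved under pics/ and viewed, at most 15 in all, crops included, and the job is handed in when it is done.

Besides the shell and the picture viewer there is one more tool, called after "Call:" in YAML: its name, and indented under it one key for each argument. play_rows: Moves the arm, as the interface text tells. Its arguments: {"type":"object","properties":{"targets":{"type":"string"},"squeeze":{"type":"number"}},"required":["targets"]}

```bash
ls; mkdir -p pics; cat > h.py <<'E'
import numpy as np, cv2
from cell import ctrl, cams
def snap(n,f):
    s=cams.snapshot(n); cv2.imwrite('pics/'+f,s['color'][:,:,::-1]); np.save('pics/%s.npy'%f,s,allow_pickle=True); return s
def ray(s,u,v):
    x,y=(u-s['cx'])/s['fx'],(v-s['cy'])/s['fy']; a,b=x,y
    for _ in range(20):
        k=1+s['k1']*(a*a+b*b); a,b=x/k,y/k
    T=np.array(s['world_from_camera']); return T[:3,3],T[:3,:3]@np.array([a,-b,-1])
def at(s,u,v,z):
    o,d=ray(s,u,v); return o+d*(z-o[2])/d[2]
def proj(s,p):
    T=np.linalg.inv(np.array(s['world_from_camera'])); c=T[:3,:3]@np.array(p)+T[:3,3]
    a,b=c[0]/-c[2],-c[1]/-c[2]; k=1+s['k1']*(a*a+b*b)
    return s['fx']*a*k+s['cx'],s['fy']*b*k+s['cy']
def load(f): return np.load('pics/%s.npy'%f,allow_pickle=True).item()
E
python3 - <<'E'
from h import *
for n in ('top','scene'):
    s=snap(n,n+'0.png'); print(s['fx'],s['cx'],s['k1'],np.round(s['world_from_camera'],3))
a=cv2.imread('pics/top0.png'); cv2.imwrite('pics/top0b.png',cv2.resize(a,(800,600),interpolation=3))
print(ctrl.get_obs())
E
```

```text
pics
499.16018547106097 266.65805293565467 -0.20088456319668352 [[ 0.002  0.99  -0.139  0.402]
 [-1.     0.003  0.002  0.006]
 [ 0.003  0.139  0.99   1.211]
 [ 0.     0.     0.     1.   ]]
346.8805359557604 254.5448489083862 -0.0045884047164415805 [[ 0.59  -0.478  0.651  1.15 ]
 [ 0.807  0.369 -0.46  -0.434]
 [-0.02   0.797  0.604  0.601]
 [ 0.     0.     0.     1.   ]]
{'time_s': 0.1, 'joint_pos': array([ 1.10638908e+00,  4.80789862e-01,  1.59678941e+00,  6.91950586e-07,
        1.06512249e+00, -4.65944971e-02]), 'dq': array([ 4.97330360e-04, -1.85672500e-03, -1.98090266e-03, -1.53704769e-03,
        9.53681159e-05, -6.76327225e-04]), 'tau': array([ 1.39297321e-03, -9.52274466e+01, -4.31046653e+01, -9.07730305e-05,
        5.80174950e-03, -5.05672892e-05]), 'tcp_pos': array([0.2635585 , 0.59376807, 0.23073111]), 'ee_rot': array([ 2.07390309e-01,  9.78258121e-01, -5.36473787e-04, -1.40444919e-04]), 'wrist_force': array([ 0.31429312, -0.39545736,  0.15833946]), 'wrist_torque': array([ 0.01312051, -0.02848378,  0.04534283]), 'gripper_force': 0.0, 'grip_width': 0.9986036518728436}
```

View pics/top0b.png

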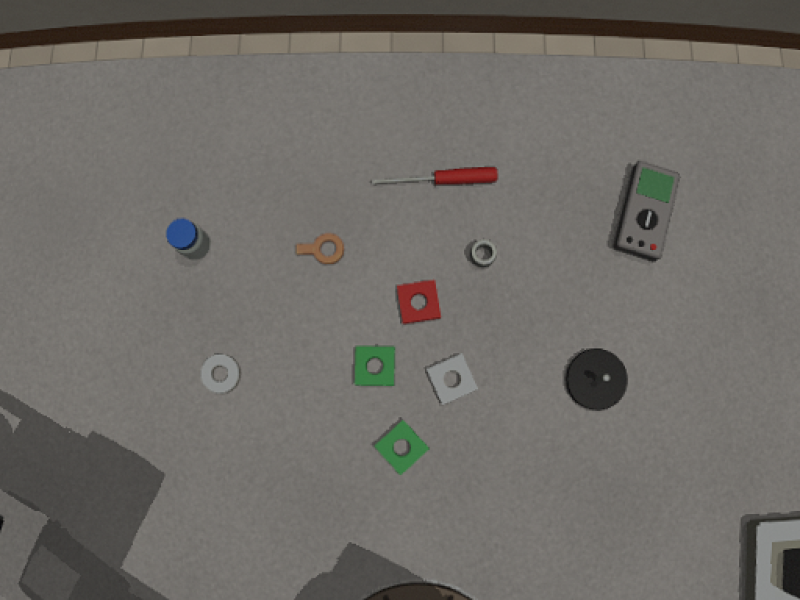

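View pics/scene0.png

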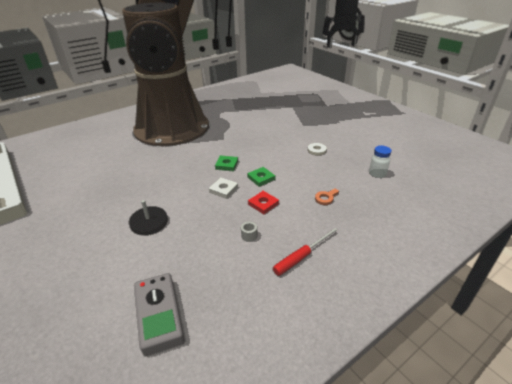

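Top view (enlarged 1.5625x): the candidates for the end plate are the silver plate (452,379), the red one (418,302) and the green ones (375,366) and (401,447). I choose the silver one. The others are: white ring (220,373), copper disc with lug (328,249), steel sleeve (483,253), base (597,379) with rod tip (606,378), jar (184,236), meter (648,210) and screwdriver (435,178).

```bash
python3 - <<'E'
from h import *
s=load('top0.png'); im=s['color']; hsv=cv2.cvtColor(im,cv2.COLOR_RGB2HSV).astype(int)
k=1/1.5625
def seg(name,u,v,r,z,mask):
    u,v=int(u*k),int(v*k); m=np.zeros(im.shape[:2],np.uint8); sl=np.s_[v-r:v+r,u-r:u+r]; m[sl]=mask[sl]
    c=max(cv2.findContours(m,0,cv2.CHAIN_APPROX_NONE)[0],key=cv2.contourArea)
    P=np.array([at(s,a,b,z)[:2] for a,b in c[:,0]],np.float32)
    (cx,cy),(w,h),ang=cv2.minAreaRect(P); print(name,np.round([cx,cy,w,h],4),'ang',round(ang,1),'circ',np.round(cv2.minEnclosingCircle(P),4) if 0 else cv2.minEnclosingCircle(P))
    return P
V=hsv[...,2]; S=hsv[...,1]
for n,u,v in(('bench',330,450),('plate',440,385),('ring',207,373),('sleeve',473,253),('base',580,395)): print(n,hsv[int(v*k),int(u*k)])
seg('plate',452,379,24,.016,(V>135).astype(np.uint8))
seg('ring',220,373,20,.014,(V>130).astype(np.uint8))
P=seg('coll',320,249,24,.012,(S>90).astype(np.uint8))
seg('sleeve',483,253,13,.032,(V>130).astype(np.uint8))
seg('base',597,379,26,.016,(V<60).astype(np.uint8))
seg('rodtip',606,378,5,.072,(V>90).astype(np.uint8))
print('coll bore',at(s,328*k,249*k,.012),'lug end',at(s,297*k,249*k,.012))
for n,u,v,z in(('jar',183,234,.085),('screw',435,178,.01),('red',418,302,.016),('green',375,366,.016)):print(n,at(s,u*k,v*k,z))
c=im[195:310,215:325,::-1];cv2.imwrite('pics/c1.png',cv2.resize(c,None,fx=5,fy=5,interpolation=2))
E
```

```text
bench [ 17  15 121]
plate [ 75   4 143]
ring [ 70   5 144]
sleeve [ 40  16 143]
base [15 11 46]
plate [ 0.4532 -0.0507  0.0584  0.0587] ang 24.3 circ ((0.453552782535553, -0.05081798508763313), 0.04102683439850807)
ring [0.4598 0.3102 0.0561 0.0549] ang 1.5 circ ((0.4593966603279114, 0.3105267584323883), 0.02993774227797985)
coll [0.6564 0.1561 0.0452 0.0721] ang 0.0 circ ((0.6563829183578491, 0.15613289177417755), 0.03695381432771683)
sleeve [ 0.649  -0.1003  0.0343  0.0349] ang 45.2 circ ((0.6484082937240601, -0.10027381777763367), 0.018534420058131218)
base [ 0.4516 -0.2741  0.0949  0.0958] ang 44.9 circ ((0.4520391821861267, -0.2739119231700897), 0.04940586909651756)
rodtip [ 0.4514 -0.2761  0.0072  0.0069] ang 89.6 circ ((0.45139598846435547, -0.2772705554962158), 0.004324683919548988)
coll bore [0.65543414 0.14259321 0.012     ] lug end [0.65548916 0.19176309 0.012     ]
jar [0.66385149 0.35536446 0.085     ]
screw [ 0.77231626 -0.02600412  0.01      ]
red [0.57100407 0.00085135 0.016     ]
green [0.47174624 0.06658144 0.016     ]
```

View pics/c1.png

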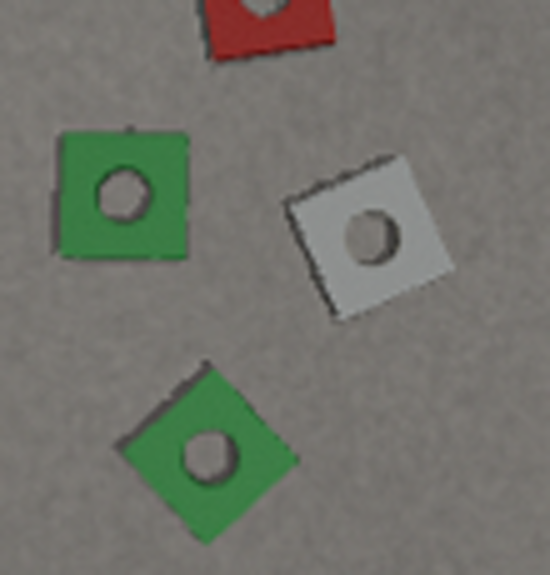

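The crop shows the silver plate with its hole, clear of the red and green look-alikes. The measured sizes agree: plate about 59 mm, base 95 mm, lug about 49 mm. Next is the move helper.

```bash
cat >> h.py <<'E'
def go(*wps):
    "wps: (x,y,z,phi deg of tool y). prints turn z, shift cm for each, chained from measured pose"
    from scipy.spatial.transform import Rotation as R
    o=ctrl.get_obs(); p=o['tcp_pos']; r=R.from_quat(o['ee_rot'])
    print('now t',round(o['time_s'],2),np.round(p,4),'F',np.round(o['wrist_force'],1),'w',round(o['grip_width']*85,1))
    for x,y,z,f in wps:
        f=np.radians(f); X=[-np.sin(f),np.cos(f),0]; Y=[np.cos(f),np.sin(f),0]
        q=R.from_matrix(np.array([X,Y,[0,0,-1]]).T); t=np.array([x,y,z])
        print(np.round((r.inv()*q).as_rotvec(),3),np.round(r.inv().apply(t-p)*100,2)); p,r=t,q
E
python3 -c "
from h import *
go((.46,.31,.2,66),(.4535,-.0508,.12,24),(.4535,-.0508,.03,24))"
```

```text
now t 0.1 [0.2636 0.5938 0.2307] F [ 0.3 -0.4  0.2] w 84.9
[-0.001 -0.     0.001] [-29.47 -17.96   3.09]
[0.    0.    0.733] [-14.08 -33.23   8.  ]
[0. 0. 0.] [0. 0. 9.]
```

Call:
play_rows:
  targets: "0 0 0 -4.2 -2.6 0.5 -1;0 0 0 -8.4 -5.2 1 -1;0 0 0 -12.6 -7.7 1.5 -1;0 0 0 -16.8 -10.3 2 -1;0 0 0 -21 -12.9 2.5 -1"

```text
time_s: 0.6
tcp_pos: [0.4039, 0.3892, 0.206]
ee_rot: [0.207, 0.978, -0.0, -0.0]
wrist_force: [0.9, -0.2, -0.3]
grip_width: 0.997
gripper_force: 0.0
```

Call:
play_rows:
  targets: "0 0 0 -4.2 -2.6 0.5 -1;0 0 0 -8.4 -5 0.6 -1;0 0 0 -10 -9 1.3 -1;0 0 0 -11.5 -13.4 2 -1;0 0 0 -13.3 -17.5 3 -1"

```text
time_s: 1.1
tcp_pos: [0.4532, 0.1752, 0.176]
ee_rot: [0.207, 0.978, -0.0, -0.0]
wrist_force: [0.3, -0.5, -0.1]
grip_width: 1.0
gripper_force: 0.0
```

```bash
python3 -c "
from h import *
go((.4535,-.0508,.12,24),(.4535,-.0508,.03,24))"
```

```text
now t 1.1 [0.4532 0.1752 0.176 ] F [ 0.3 -0.5 -0.1] w 85.0
[-0.    -0.     0.734] [ -9.2  -20.65   5.61]
[0. 0. 0.] [0. 0. 9.]
```

Call:
play_rows:
  targets: "0 0 0.147 -1.8 -4.1 1 -0.6;0 0 0.293 -3.7 -8.3 2 -0.6;0 0 0.44 -5.5 -12.4 3.2 -0.6;0 0 0.587 -7.4 -16.5 4.4 -0.6;0 0 0.734 -9.2 -20.65 5.6 -0.6"

```text
time_s: 1.6
tcp_pos: [0.4539, -0.0508, 0.1199]
ee_rot: [0.547, 0.837, 0.0, 0.0]
wrist_force: [1.2, 0.1, 0.2]
grip_width: 0.796
gripper_force: 0.0
```

```bash
python3 -c "
from h import *
s=snap('wrist','w1.png'); print(s['fx'],s['k1'],np.round(s['world_from_camera'],3))
go((.4535,-.0508,.03,24))
print(proj(s,(.4535,-.0508,.016)))"
```

```text
285.87436442948234 -0.012348065250658296 [[ 0.916 -0.382 -0.121  0.423]
 [ 0.401  0.874  0.274  0.019]
 [ 0.001 -0.299  0.954  0.263]
 [ 0.     0.     0.     1.   ]]
now t 1.65 [ 0.4535 -0.0558  0.1184] F [ 0.2 -4.6 -2.3] w 68.0
[-0.001  0.    -0.018] [0.47 0.21 8.84]
(np.float64(254.97706512772797), np.float64(187.2053132758791))
```

View pics/w1.png

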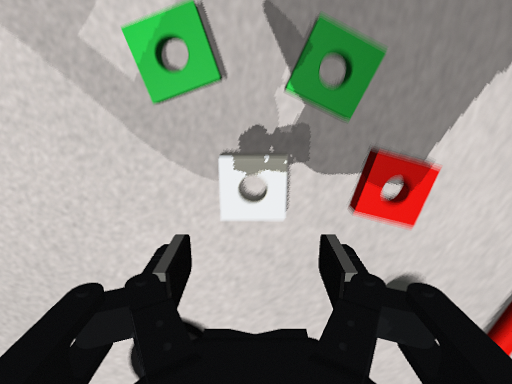

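The wrist view shows the plate's hole at (254,187), against a predicted (255,187), with its sides square to the jaws. I'll descend.

Call:
play_rows:
  targets: "0 0 0 0 0 2 -0.6;0 0 0 0 0 4.5 -0.6;0 0 0 0 0 7 -0.6;0 0 0 0 0 9 -0.6;0 0 0 0 0 10 -0.6"

```text
time_s: 2.15
tcp_pos: [0.4533, -0.0489, 0.0188]
ee_rot: [0.545, 0.839, -0.0, -0.001]
wrist_force: [0.3, 0.1, 0.2]
grip_width: 0.797
gripper_force: 0.0
```

Call:
play_rows:
  targets: "0 0 0 0 0 0 -0.6;0 0 0 0 0 0.5 -0.6;0 0 0 0 0 1 -0.6;0 0 0 0 0 1.3 -0.6;0 0 0 0 0 1.5 -0.6"

```text
time_s: 2.65
tcp_pos: [0.4543, -0.049, 0.0054]
ee_rot: [0.545, 0.839, 0.0, 0.0]
wrist_force: [0.6, -0.2, -0.6]
grip_width: 0.799
gripper_force: 0.0
```

```bash
python3 -c "
from h import *
s=snap('wrist','w2.png')
go((.4535,-.0508,.0,24))"
```

```text
now t 2.7 [ 0.4542 -0.049   0.0052] F [-0.6 -0.1 -0.2] w 68.3
[0. 0. 0.] [-0.14 -0.14  0.52]
```

View pics/w2.png

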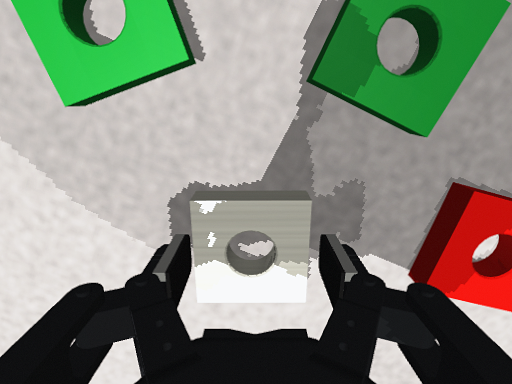

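The wrist view shows the fingers straddling the plate, hole at (251,253). I'll go 4 mm lower and close.

Call:
play_rows:
  targets: "0 0 0 0 0 0.2 -0.6;0 0 0 0 0 0.4 -0.6;0 0 0 0 0 0.4 -0.35;0 0 0 0 0 0.4 -0.2;0 0 0 0 0 0.4 -0.2"
  squeeze: 50

```text
time_s: 3.2
tcp_pos: [0.4541, -0.049, 0.0015]
ee_rot: [0.545, 0.839, -0.0, -0.0]
wrist_force: [-0.3, 0.9, 4.4]
grip_width: 0.683
gripper_force: 52.6
```

Call:
play_rows:
  targets: "0 0 0 0 0 0 -0.2;0 0 0 0 0 0 -0.2;0 0 0 0 0 -0.3 -0.2;0 0 0 0 0 -0.8 -0.2;0 0 0 0 0 -1.5 -0.2"

```text
time_s: 3.7
tcp_pos: [0.454, -0.049, 0.0166]
ee_rot: [0.545, 0.839, -0.0, -0.0]
wrist_force: [0.1, -0.0, -0.9]
grip_width: 0.685
gripper_force: 54.3
```

```bash
python3 -c "
from h import *
s=load('w2.png'); print(at(s,251,245,.016), proj(s,(.4541,-.049,.016)))
go((.454,-.049,.115,24),(.4515,-.274,.115,24),(.4515,-.274,.0185,24))"
```

```text
[ 0.45019576 -0.04621477  0.016     ] (np.float64(255.70558919815883), np.float64(252.0854741247004))
now t 3.7 [ 0.454  -0.049   0.0166] F [ 0.1 -0.  -0.9] w 58.2
[-0. -0.  0.] [ 0.   -0.01 -9.84]
[0. 0. 0.] [-20.45  -9.38   0.  ]
[0. 0. 0.] [0.   0.   9.65]
```

Call:
play_rows:
  targets: "0 0 0 0 0 -3 -0.2;0 0 0 0 0 -6.5 -0.2;0 0 0 -3 -1.4 -9 -0.2;0 0 0 -6.5 -3 -9.85 -0.2;0 0 0 -10 -4.6 -9.85 -0.2"

```text
time_s: 4.2
tcp_pos: [0.4537, -0.1605, 0.1172]
ee_rot: [0.544, 0.839, 0.0, 0.002]
wrist_force: [1.6, -0.1, -1.5]
grip_width: 0.687
gripper_force: 54.8
```

Call:
play_rows:
  targets: "0 0 0 -3.5 -1.6 0 -0.2;0 0 0 -6.5 -3 0 -0.2;0 0 0 -8.7 -4 0 -0.2;0 0 0 -10 -4.6 0 -0.2;0 0 0 -10.45 -4.8 0 -0.2"

```text
time_s: 4.7
tcp_pos: [0.4514, -0.275, 0.1151]
ee_rot: [0.545, 0.838, -0.0, 0.0]
wrist_force: [0.2, 0.2, -1.4]
grip_width: 0.689
gripper_force: 54.7
```

```bash
python3 -c "
from h import *
s=snap('wrist','w3.png')
go((.4515,-.275,.115,24),(.4515,-.275,.0185,24)); print(proj(s,(.4515,-.275,.072)))"
```

```text
now t 4.75 [ 0.4515 -0.2748  0.115 ] F [-0.4 -1.4 -1. ] w 58.1
[ 0.     0.    -0.001] [-0.02 -0.    0.  ]
[0. 0. 0.] [0.   0.   9.65]
(np.float64(255.83218360566153), np.float64(212.96778407025266))
```

View pics/w3.png

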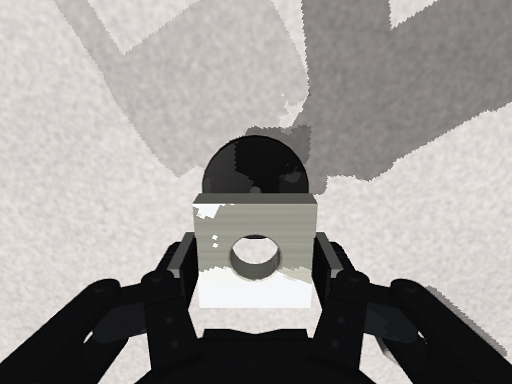

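The base sits centred at column 256, in line with the plate's hole at (255,257). I'll lower the plate.

Call:
play_rows:
  targets: "0 0 0 0 0 1 -0.2;0 0 0 0 0 2.5 -0.2;0 0 0 0 0 4 -0.2;0 0 0 0 0 5 -0.2;0 0 0 0 0 5.5 -0.2"

```text
time_s: 5.25
tcp_pos: [0.451, -0.2728, 0.0586]
ee_rot: [0.544, 0.839, 0.0, -0.001]
wrist_force: [0.3, -0.4, -0.9]
grip_width: 0.685
gripper_force: 54.8
```

Call:
play_rows:
  targets: "0 0 0 0 0 1 -0.2;0 0 0 0 0 2 -0.2;0 0 0 0 0 3 -0.2;0 0 0 0 0 3.8 -0.2;0 0 0 0 0 4.15 -0.2"

```text
time_s: 5.75
tcp_pos: [0.4511, -0.2739, 0.0174]
ee_rot: [0.545, 0.839, 0.0, -0.0]
wrist_force: [-4.1, 3.3, 48.3]
grip_width: 0.685
gripper_force: 60.8
```

```bash
python3 -c "
from h import *
go((.4515,-.275,.018,24))"
```

```text
now t 5.75 [ 0.4511 -0.2739  0.0174] F [-4.1  3.3 48.3] w 58.3
[-0.001 -0.001 -0.   ] [-0.12 -0.01 -0.06]
```

It is seated and pressing. I'll ease up 0.6 mm and release, then lift.

Call:
play_rows:
  targets: "0 0 0 0 0 -0.06 -0.2;0 0 0 0 0 -0.06 -0.4;0 0 0 0 0 -0.06 -0.65;0 0 0 0 0 -0.06 -0.65;0 0 0 0 0 -0.3 -0.65"

```text
time_s: 6.25
tcp_pos: [0.4515, -0.274, 0.0213]
ee_rot: [0.545, 0.839, -0.0, -0.0]
wrist_force: [-0.0, -0.1, -0.1]
grip_width: 0.823
gripper_force: 0.0
```

Call:
play_rows:
  targets: "0 0 0 0 0 -1 -0.65;0 0 0 0 0 -3.5 -0.65;0 0 0 0 0 -7 -0.65;0 0 0 0 0 -11 -0.65;0 0 0 0 0 -13 -0.65"

```text
time_s: 6.75
tcp_pos: [0.4524, -0.2746, 0.1551]
ee_rot: [0.545, 0.839, -0.0, 0.002]
wrist_force: [0.7, 0.5, -1.1]
grip_width: 0.824
gripper_force: 0.0
```

```bash
python3 -c "
from h import *
go((.46,.07,.155,50),(.4595,.3105,.1,58),(.4595,.3105,.0035,58))
s=snap('wrist','w4.png')
print(proj(s,(.4515,-.2745,.032)))
c=s['color'][...,::-1]; t=snap('top','top2.png')['color'][200:290,330:440,::-1]
cv2.imwrite('pics/c2.png',np.hstack([c,cv2.copyMakeBorder(cv2.resize(t,(288,236)),0,148,0,0,0)]))"
```

```text
now t 6.75 [ 0.4524 -0.2746  0.1551] F [ 0.7  0.5 -1.1] w 70.0
[ 0.001  0.004 -0.454] [31.17 14.72 -0.06]
[ 0.    0.   -0.14] [15.5  18.39  5.5 ]
[0. 0. 0.] [0.   0.   9.65]
(np.float64(254.38173681737615), np.float64(180.64771575281947))
```

View pics/c2.png

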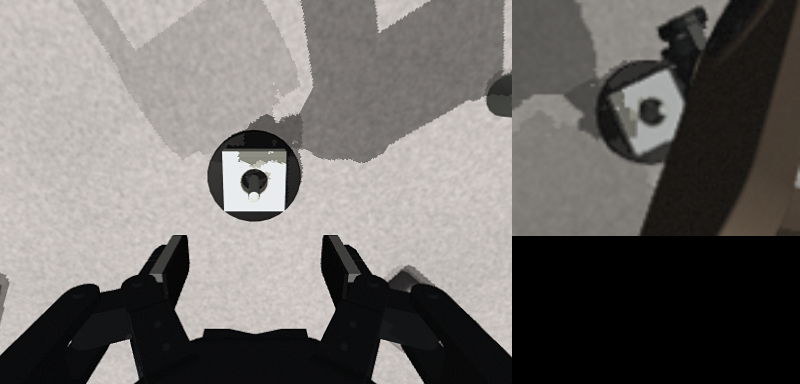

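The wrist view shows the plate on the base, hole at (254,181) around the rod (tip 254,198). Next is the ring, keeping the same jaw yaw.

Call:
play_rows:
  targets: "0 0 0 3 1.38 0 -0.65;0 0 0 7 3.23 0 -0.65;0 0 0 11.3 5.2 0 -0.65;0 0 0 15.6 7.2 0 -0.65;0 0 0 20 9.22 0 -0.65"

```text
time_s: 7.35
tcp_pos: [0.4537, -0.0522, 0.1512]
ee_rot: [0.545, 0.839, -0.0, -0.0]
wrist_force: [1.3, 0.4, 0.3]
grip_width: 0.829
gripper_force: 0.0
```

Call:
play_rows:
  targets: "0 0 0 4.4 2.03 0 -0.65;0 0 0 8.8 4.06 0.5 -0.65;0 0 0 13.2 6.1 1 -0.65;0 0 0 17.6 8.12 1.5 -0.65;0 0 0 22 10.15 2 -0.65"

```text
time_s: 7.85
tcp_pos: [0.4568, 0.1904, 0.131]
ee_rot: [0.545, 0.839, -0.0, -0.0]
wrist_force: [0.6, 0.5, -0.9]
grip_width: 0.826
gripper_force: 0.0
```

Call:
play_rows:
  targets: "0 0 0 4 1.85 1 -0.65;0 0 0 7.5 3.45 2 -0.65;0 0 0 10 4.6 3 -0.65;0 0 0 11.1 5.13 3.5 -0.65;0 0 0 11.1 5.13 3.5 -0.65"

```text
time_s: 8.35
tcp_pos: [0.4586, 0.3114, 0.0955]
ee_rot: [0.544, 0.839, -0.001, -0.0]
wrist_force: [-0.1, -0.9, 0.2]
grip_width: 0.825
gripper_force: 0.0
```

```bash
python3 -c "
from h import *
s=snap('wrist','w5.png')
g=cv2.cvtColor(s['color'],7)
m=(g[:232]>170).astype(np.uint8)
go((.4595,.3105,.001,24)); print(proj(s,(.4595,.3105,.014)))"
```

```text
now t 8.4 [0.4587 0.3104 0.0959] F [ 0.1 -0.6 -0.4] w 70.0
[-0.001  0.     0.001] [-0.02  0.09  9.49]
(np.float64(256.17895849714404), np.float64(196.75482545464877))
```

View pics/w5.png

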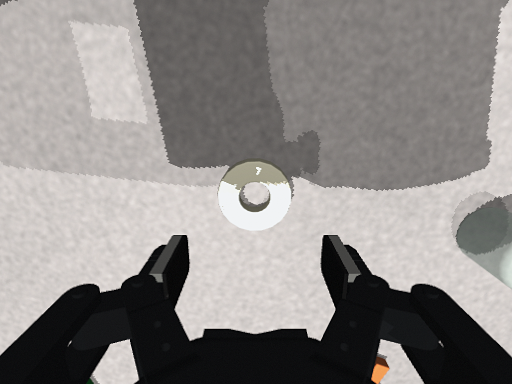

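The ring is at (255,195), against a predicted (256,197). I'll descend and grip.

Call:
play_rows:
  targets: "0 0 0 0 0.05 2 -0.65;0 0 0 0 0.05 4.5 -0.65;0 0 0 0 0.05 7 -0.65;0 0 0 0 0.05 8.5 -0.65;0 0 0 0 0.05 9.1 -0.65"

```text
time_s: 8.9
tcp_pos: [0.4593, 0.309, 0.0045]
ee_rot: [0.545, 0.838, -0.001, -0.0]
wrist_force: [0.5, 0.1, -0.1]
grip_width: 0.826
gripper_force: 0.0
```

Call:
play_rows:
  targets: "0 0 0 0 0 0 -0.65;0 0 0 0 0 0.2 -0.65;0 0 0 0 0 0.38 -0.65;0 0 0 0 0 0.38 -0.4;0 0 0 0 0 0.38 -0.2"
  squeeze: 40

```text
time_s: 9.4
tcp_pos: [0.4601, 0.311, 0.0027]
ee_rot: [0.544, 0.839, 0.0, 0.0]
wrist_force: [-2.1, -3.4, 16.5]
grip_width: 0.705
gripper_force: 39.3
```

Call:
play_rows:
  targets: "0 0 0 0 0 0 -0.2;0 0 0 0 0 0 -0.2;0 0 0 0 0 0 -0.2;0 0 0 0 0 -0.3 -0.2;0 0 0 0 0 -1 -0.2"

```text
time_s: 9.9
tcp_pos: [0.4595, 0.3109, 0.0118]
ee_rot: [0.545, 0.839, -0.0, -0.0]
wrist_force: [0.7, -0.3, -0.7]
grip_width: 0.697
gripper_force: 43.2
```

```bash
python3 -c "
from h import *
go((.4595,.3109,.12,24),(.4515,-.2742,.12,24),(.4515,-.2742,.036,24))"
```

```text
now t 9.9 [0.4595 0.3109 0.0118] F [ 0.7 -0.3 -0.7] w 59.2
[-0.  0.  0.] [  0.    -0.   -10.82]
[0. 0. 0.] [-53.13 -24.53   0.  ]
[0. 0. 0.] [0.  0.  8.4]
```

Call:
play_rows:
  targets: "0 0 0 0 0 -3 -0.2;0 0 0 0 0 -6 -0.2;0 0 0 -3 -1.38 -9 -0.2;0 0 0 -7 -3.23 -10.8 -0.2;0 0 0 -11.3 -5.22 -10.8 -0.2"

```text
time_s: 10.4
tcp_pos: [0.4593, 0.1862, 0.1224]
ee_rot: [0.544, 0.839, 0.002, 0.002]
wrist_force: [1.4, -0.7, -0.8]
grip_width: 0.694
gripper_force: 43.7
```

Call:
play_rows:
  targets: "0 0 0 -4.4 -2.03 0 -0.2;0 0 0 -8.8 -4.06 0 -0.2;0 0 0 -13.2 -6.1 0 -0.2;0 0 0 -17.6 -8.12 0 -0.2;0 0 0 -22 -10.15 0 -0.2"

```text
time_s: 10.9
tcp_pos: [0.4546, -0.0577, 0.1201]
ee_rot: [0.544, 0.839, 0.0, 0.0]
wrist_force: [1.3, 0.8, -1.8]
grip_width: 0.695
gripper_force: 43.7
```

```bash
python3 -c "
from h import *
go((.4515,-.2742,.12,24),(.4515,-.2742,.036,24))"
```

```text
now t 10.9 [ 0.4546 -0.0577  0.1201] F [ 1.3  0.8 -1.8] w 59.1
[0.001 0.    0.   ] [-19.65  -9.09   0.02]
[0. 0. 0.] [0.  0.  8.4]
```

Call:
play_rows:
  targets: "0 0 0 -4.4 -2.03 0 -0.2;0 0 0 -8.8 -4.06 0 -0.2;0 0 0 -13 -6 0 -0.2;0 0 0 -17 -7.85 0 -0.2;0 0 0 -19.8 -9.15 0 -0.2"

```text
time_s: 11.4
tcp_pos: [0.4516, -0.2769, 0.1202]
ee_rot: [0.545, 0.838, -0.0, 0.001]
wrist_force: [1.5, 0.1, -0.9]
grip_width: 0.696
gripper_force: 43.7
```

Call:
play_rows:
  targets: "0 0 0 0 0 0 -0.2;0 0 0 0 0 0 -0.2;0 0 0 0 0 1 -0.2;0 0 0 0 0 2.5 -0.2;0 0 0 0 0 4 -0.2"

```text
time_s: 11.9
tcp_pos: [0.4518, -0.2725, 0.0788]
ee_rot: [0.544, 0.839, 0.0, -0.0]
wrist_force: [0.2, -1.4, -0.7]
grip_width: 0.695
gripper_force: 43.7
```

```bash
python3 -c "
from h import *
go((.4515,-.2742,.036,24))"
```

```text
now t 11.9 [ 0.4518 -0.2725  0.0788] F [ 0.2 -1.4 -0.7] w 59.1
[ 0.    -0.     0.002] [-0.14 -0.1   4.28]
```

Call:
play_rows:
  targets: "0 0 0 0 0 1 -0.2;0 0 0 0 0 2.2 -0.2;0 0 0 0 0 3.4 -0.2;0 0 0 0 0 4.1 -0.2;0 0 0 0 0 4.4 -0.2"

```text
time_s: 12.4
tcp_pos: [0.4515, -0.2736, 0.0347]
ee_rot: [0.545, 0.839, 0.0, -0.001]
wrist_force: [-5.0, 5.5, 33.2]
grip_width: 0.697
gripper_force: 46.7
```

Call:
play_rows:
  targets: "0 0 0 0 0 0 -0.2;0 0 0 0 0 0.05 -0.2;0 0 0 0 0 0.1 -0.2;0 0 0 0 0 0.12 -0.2;0 0 0 0 0 0.12 -0.2"

```text
time_s: 12.9
tcp_pos: [0.452, -0.2741, 0.0348]
ee_rot: [0.545, 0.839, -0.0, 0.0]
wrist_force: [-0.8, 0.9, 7.1]
grip_width: 0.698
gripper_force: 44.6
```

Contact at the expected height (z0 + 32 mm), so I'll release.

Call:
play_rows:
  targets: "0 0 0 0 0 -0.08 -0.2;0 0 0 0 0 -0.08 -0.4;0 0 0 0 0 -0.08 -0.7;0 0 0 0 0 -0.08 -0.7;0 0 0 0 0 -0.3 -0.7"

```text
time_s: 13.4
tcp_pos: [0.4516, -0.2739, 0.0372]
ee_rot: [0.545, 0.839, -0.0, -0.0]
wrist_force: [0.4, 0.2, -0.4]
grip_width: 0.847
gripper_force: 0.0
```

Call:
play_rows:
  targets: "0 0 0 0 0 -1 -0.7;0 0 0 0 0 -3.5 -0.7;0 0 0 0 0 -7 -0.7;0 0 0 0 0 -10.5 -0.7;0 0 0 0 0 -12.5 -0.7"

```text
time_s: 13.9
tcp_pos: [0.4525, -0.2744, 0.1656]
ee_rot: [0.545, 0.839, -0.0, 0.002]
wrist_force: [-0.2, 0.4, -0.4]
grip_width: 0.853
gripper_force: 0.0
```

```bash
python3 -c "
from h import *
go((.656,.1432,.12,0),(.656,.1432,.002,0))
s=snap('wrist','w6.png')
print(proj(s,(.4515,-.2745,.046)))"
```

```text
now t 13.9 [ 0.4525 -0.2744  0.1656] F [-0.2  0.4 -0.4] w 72.5
[0.002 0.002 0.419] [29.88 35.58  4.54]
[0. 0. 0.] [ 0.   0.  11.8]
(np.float64(254.24159410579634), np.float64(181.91086638355088))
```

View pics/w6.png

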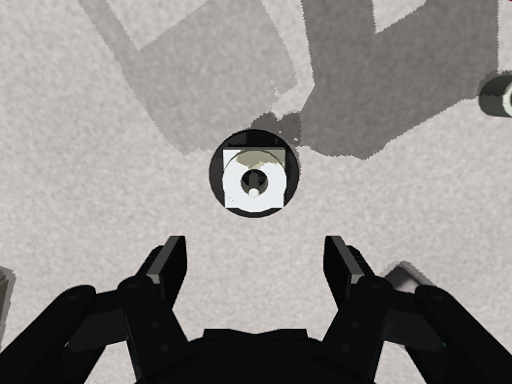

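The ring is seated on the plate at (254,182) around the rod. Collector next.

Call:
play_rows:
  targets: "0 0 0 1.6 1.9 0 -0.5;0 0 0 3.8 4.5 0 -0.5;0 0 0 6.4 7.6 0 -0.5;0 0 0 9.2 10.9 0 -0.5;0 0 0 12 14.2 0 -0.5"

```text
time_s: 14.45
tcp_pos: [0.5331, -0.1051, 0.1629]
ee_rot: [0.545, 0.839, 0.0, 0.0]
wrist_force: [0.1, -0.4, -0.1]
grip_width: 0.749
gripper_force: 0.0
```

Call:
play_rows:
  targets: "0 0 0 2.7 3.2 0.4 -0.5;0 0 0 5.4 6.4 0.8 -0.5;0 0 0 8.1 9.6 1.2 -0.5;0 0 0 10.8 12.8 1.6 -0.5;0 0 0 13.4 16 2 -0.5"

```text
time_s: 14.95
tcp_pos: [0.6247, 0.0828, 0.1427]
ee_rot: [0.544, 0.839, 0.0, 0.0]
wrist_force: [0.0, -0.7, -0.4]
grip_width: 0.75
gripper_force: 0.0
```

Call:
play_rows:
  targets: "0 0 0.1 2 2.4 0.5 -0.5;0 0 0.2 3.5 4.2 1.2 -0.5;0 0 0.32 4.3 5.2 2 -0.5;0 0 0.419 4.5 5.4 2.5 -0.5;0 0 0.419 4.5 5.4 2.5 -0.5"

```text
time_s: 15.45
tcp_pos: [0.6548, 0.1446, 0.1169]
ee_rot: [0.707, 0.707, -0.0, -0.0]
wrist_force: [0.2, -0.3, -0.0]
grip_width: 0.748
gripper_force: 0.0
```

```bash
python3 -c "
from h import *
s=snap('wrist','w7.png')
go((.656,.1432,.002,0)); print(proj(s,(.656,.1432,.012)))"
```

```text
now t 15.5 [0.6549 0.1442 0.1173] F [ 0.2  0.6 -0.7] w 63.8
[-0.001  0.     0.003] [-0.1   0.11 11.53]
(np.float64(256.6845330354976), np.float64(188.3134830304145))
```

View pics/w7.png

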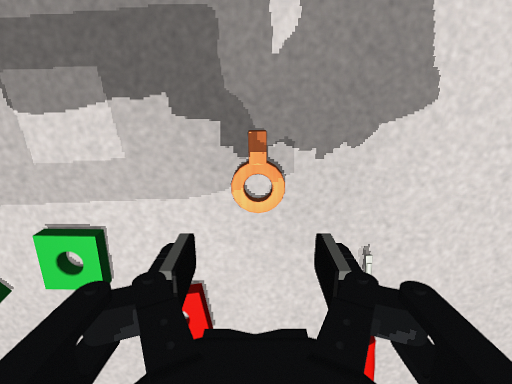

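Collector centred at (258,186), lug pointing straight up the image. Descending.

Call:
play_rows:
  targets: "0 0 0 0 0.13 2.5 -0.5;0 0 0 0 0.13 5.5 -0.5;0 0 0 0 0.13 8.5 -0.5;0 0 0 0 0.13 10.5 -0.5;0 0 0 0 0.13 11.1 -0.5"

```text
time_s: 16.0
tcp_pos: [0.6553, 0.1433, 0.0047]
ee_rot: [0.706, 0.708, -0.001, -0.001]
wrist_force: [-0.4, 0.5, 0.8]
grip_width: 0.748
gripper_force: 0.0
```

Call:
play_rows:
  targets: "0 0 0 0 0 0 -0.5;0 0 0 0 0 0.2 -0.5;0 0 0 0 0 0.35 -0.5;0 0 0 0 0 0.35 -0.2;0 0 0 0 0 0.35 0.05"
  squeeze: 50

```text
time_s: 16.5
tcp_pos: [0.6572, 0.1441, 0.0043]
ee_rot: [0.707, 0.707, 0.001, 0.0]
wrist_force: [-4.5, -1.0, 14.0]
grip_width: 0.553
gripper_force: 48.9
```

Call:
play_rows:
  targets: "0 0 0 0 0 0 0.05;0 0 0 0 0 0 0.05;0 0 0 0 0 0 0.05;0 0 0 0 0 0 0.05;0 0 0 0 0 0 0.05"

```text
time_s: 17.0
tcp_pos: [0.6572, 0.1441, 0.0043]
ee_rot: [0.707, 0.707, 0.001, 0.0]
wrist_force: [-3.2, -1.1, 14.3]
grip_width: 0.553
gripper_force: 49.0
```

Call:
play_rows:
  targets: "0 0 0 0 0 -0.2 0.05;0 0 0 0 0 -1 0.05;0 0 0 0 0 -3.5 0.05;0 0 0 0 0 -7 0.05;0 0 0 0 0 -10 0.05"

```text
time_s: 17.5
tcp_pos: [0.6565, 0.1441, 0.1045]
ee_rot: [0.707, 0.707, 0.0, 0.0]
wrist_force: [0.0, 0.2, -1.8]
grip_width: 0.545
gripper_force: 52.0
```

```bash
python3 -c "
from h import *
go((.656,.144,.13,0),(.4515,-.2742,.13,0),(.4515,-.2742,.052,0))"
```

```text
now t 17.5 [0.6565 0.1441 0.1045] F [ 0.   0.2 -1.8] w 46.3
[0. 0. 0.] [-0.01 -0.05 -2.55]
[0. 0. 0.] [-41.82 -20.45   0.  ]
[0. 0. 0.] [0.  0.  7.8]
```

Call:
play_rows:
  targets: "0 0 0 -2 -1 -1 0.05;0 0 0 -5.5 -2.7 -2 0.05;0 0 0 -9.5 -4.65 -2.6 0.05;0 0 0 -13.5 -6.6 -2.6 0.05;0 0 0 -17.5 -8.6 -2.6 0.05"

```text
time_s: 18.0
tcp_pos: [0.5691, -0.0326, 0.1291]
ee_rot: [0.707, 0.707, -0.0, 0.0]
wrist_force: [0.2, -0.6, -1.2]
grip_width: 0.549
gripper_force: 52.0
```

Call:
play_rows:
  targets: "0 0 0 -4 -1.95 0 0.05;0 0 0 -8 -3.9 0 0.05;0 0 0 -12 -5.9 0 0.05;0 0 0 -16 -7.85 0 0.05;0 0 0 -20 -9.8 0 0.05"

```text
time_s: 18.5
tcp_pos: [0.4708, -0.2324, 0.1289]
ee_rot: [0.707, 0.707, -0.0, -0.0]
wrist_force: [0.7, 0.1, -2.3]
grip_width: 0.552
gripper_force: 52.0
```

Call:
play_rows:
  targets: "0 0 0 -2.5 -1.2 0 0.05;0 0 0 -4 -1.95 0 0.05;0 0 0 -4.3 -2.1 0 0.05;0 0 0 -4.3 -2.1 0 0.05;0 0 0 -4.3 -2.1 0 0.05"

```text
time_s: 19.0
tcp_pos: [0.4516, -0.2733, 0.1288]
ee_rot: [0.707, 0.707, 0.0, -0.0]
wrist_force: [0.8, 0.3, -2.7]
grip_width: 0.55
gripper_force: 52.0
```

```bash
python3 -c "
from h import *
s=snap('wrist','w8.png')
go((.4515,-.2742,.052,0)); print(proj(s,(.4515,-.275,.072)))"
```

```text
now t 19.05 [ 0.4518 -0.2732  0.1288] F [ 0.2 -0.3 -2.6] w 46.3
[-0.    -0.     0.001] [-0.11 -0.03  7.68]
(np.float64(255.3510319952859), np.float64(207.8755631270997))
```

View pics/w8.png

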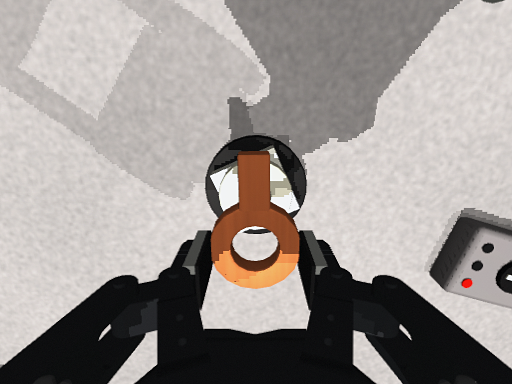

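The collector is held level, bore at (255,243), above the stack at column 256. Lowering.

Call:
play_rows:
  targets: "0 0 0 -0.1 0 1 0.05;0 0 0 -0.1 0 2.5 0.05;0 0 0 -0.1 0 4 0.05;0 0 0 -0.1 0 5.2 0.05;0 0 0 -0.1 0 5.8 0.05"

```text
time_s: 19.55
tcp_pos: [0.4513, -0.2742, 0.0693]
ee_rot: [0.707, 0.707, -0.0, -0.001]
wrist_force: [-0.2, -0.0, -0.6]
grip_width: 0.547
gripper_force: 52.0
```

Call:
play_rows:
  targets: "0 0 0 0 0 0.6 0.05;0 0 0 0 0 1.2 0.05;0 0 0 0 0 1.6 0.05;0 0 0 0 0 1.8 0.05;0 0 0 0 0 1.9 0.05"

```text
time_s: 20.05
tcp_pos: [0.4517, -0.275, 0.0518]
ee_rot: [0.707, 0.707, 0.0, 0.0]
wrist_force: [0.9, -0.3, -1.8]
grip_width: 0.545
gripper_force: 52.0
```

Call:
play_rows:
  targets: "0 0 0 0 0 0 0.05;0 0 0 0 0 0.05 0.05;0 0 0 0 0 0.1 0.05;0 0 0 0 0 0.1 0.05;0 0 0 0 0 0.1 0.05"

```text
time_s: 20.55
tcp_pos: [0.4517, -0.275, 0.0509]
ee_rot: [0.707, 0.707, 0.0, 0.0]
wrist_force: [-0.4, -0.4, -2.3]
grip_width: 0.546
gripper_force: 52.0
```

Call:
play_rows:
  targets: "0 0 0 0 0 0.05 0.05;0 0 0 0 0 0.1 0.05;0 0 0 0 0 0.12 0.05;0 0 0 0 0 0.12 0.05;0 0 0 0 0 0.12 0.05"

```text
time_s: 21.05
tcp_pos: [0.4518, -0.2751, 0.0503]
ee_rot: [0.707, 0.707, 0.0, 0.0]
wrist_force: [-3.5, 2.0, 16.4]
grip_width: 0.551
gripper_force: 54.2
```

Seated with 16 N of contact at the expected 50.3 mm. Releasing gently.

Call:
play_rows:
  targets: "0 0 0 0 0 -0.05 0.05;0 0 0 0 0 -0.05 -0.2;0 0 0 0 0 -0.05 -0.5;0 0 0 0 0 -0.05 -0.5;0 0 0 0 0 -0.3 -0.5"

```text
time_s: 21.55
tcp_pos: [0.4515, -0.2748, 0.0524]
ee_rot: [0.707, 0.707, -0.0, -0.0]
wrist_force: [-0.8, -0.4, 0.5]
grip_width: 0.755
gripper_force: 0.0
```

Call:
play_rows:
  targets: "0 0 0 0 0 -1 -0.5;0 0 0 0 0 -3.5 -0.5;0 0 0 0 0 -6.5 -0.5;0 0 0 0 0 -10 -0.5;0 0 0 0 0 -11.5 -0.5"

```text
time_s: 22.05
tcp_pos: [0.4526, -0.2756, 0.1712]
ee_rot: [0.707, 0.707, 0.0, 0.002]
wrist_force: [0.1, 0.4, -1.2]
grip_width: 0.747
gripper_force: 0.0
```

```bash
python3 -c "
from h import *
go((.6495,-.1003,.12,0),(.6495,-.1003,.01,0))
s=snap('wrist','w9.png')
print(proj(s,(.4515,-.2745,.058)))"
```

```text
now t 22.05 [ 0.4526 -0.2756  0.1712] F [ 0.1  0.4 -1.2] w 63.5
[ 0.003  0.002 -0.   ] [17.55 19.67  5.14]
[0. 0. 0.] [ 0.  0. 11.]
(np.float64(253.72345309933277), np.float64(182.82986915485904))
```

View pics/w9.png

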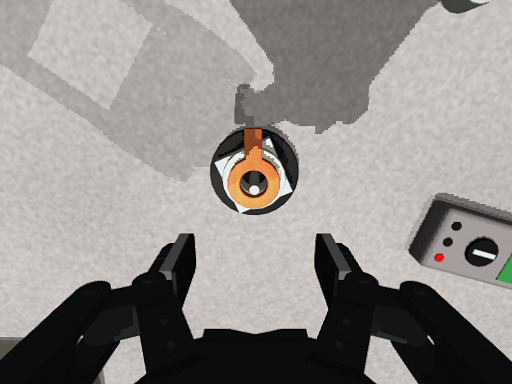

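The collector lies on the ring at (254,183) with the rod inside it. Sleeve next.

Call:
play_rows:
  targets: "0 0 0 2 2.3 0 -0.3;0 0 0 4.6 5.2 0.5 -0.3;0 0 0 7.6 8.6 1 -0.3;0 0 0 10.6 12 1.5 -0.3;0 0 0 13.4 15.2 2.5 -0.3"

```text
time_s: 22.6
tcp_pos: [0.6052, -0.1395, 0.1431]
ee_rot: [0.707, 0.707, 0.0, 0.001]
wrist_force: [1.0, -0.0, -0.7]
grip_width: 0.651
gripper_force: 0.0
```

Call:
play_rows:
  targets: "0 0 0 2.5 2.8 1 -0.3;0 0 0 3.7 4.2 1.8 -0.3;0 0 0 4.1 4.6 2 -0.3;0 0 0 4.1 4.6 2 -0.3;0 0 0 4.1 4.6 2 -0.3"

```text
time_s: 23.1
tcp_pos: [0.6488, -0.1008, 0.1229]
ee_rot: [0.707, 0.707, -0.0, -0.0]
wrist_force: [0.1, -0.1, -0.0]
grip_width: 0.648
gripper_force: 0.0
```

```bash
python3 -c "
from h import *
s=snap('wrist','w10.png')
go((.6495,-.1003,.008,0)); print(proj(s,(.6495,-.1003,.032)))"
```

```text
now t 23.15 [ 0.6489 -0.101   0.1231] F [-0.6 -0.2 -0.1] w 55.2
[-0.     0.    -0.001] [ 0.07  0.06 11.51]
(np.float64(256.2408649259527), np.float64(191.00226047445602))
```

View pics/w10.png

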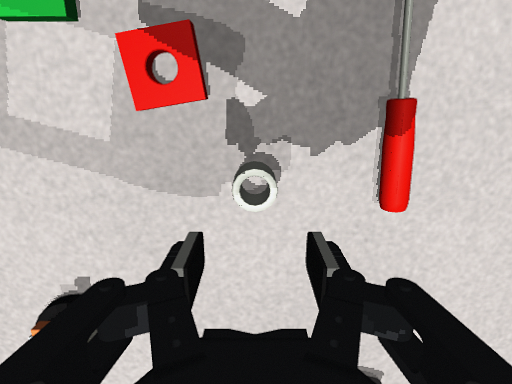

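The sleeve top is at (254,190), near the predicted (256,191). The screwdriver at column 380 and beyond is clear of the jaws.

Call:
play_rows:
  targets: "0 0 0 0.1 0 2.5 -0.3;0 0 0 0.1 0 5.5 -0.3;0 0 0 0.1 0 8 -0.3;0 0 0 0.1 0 10 -0.3;0 0 0 0.1 0 11.2 -0.3"

```text
time_s: 23.65
tcp_pos: [0.6484, -0.0999, 0.0096]
ee_rot: [0.708, 0.707, -0.0, -0.001]
wrist_force: [-0.4, -0.9, 0.2]
grip_width: 0.653
gripper_force: 0.0
```

Call:
play_rows:
  targets: "0 0 0 0 0 0 -0.3;0 0 0 0 0 0 0;0 0 0 0 0 0 0.3;0 0 0 0 0 0 0.3;0 0 0 0 0 0 0.3"
  squeeze: 50

```text
time_s: 24.15
tcp_pos: [0.6504, -0.0993, 0.012]
ee_rot: [0.707, 0.707, 0.0, 0.001]
wrist_force: [-2.5, -1.5, 8.4]
grip_width: 0.449
gripper_force: 51.1
```

```bash
python3 -c "
from h import *
go((.6495,-.1003,.15,0),(.4515,-.2745,.15,0))"
```

```text
now t 24.15 [ 0.6504 -0.0993  0.012 ] F [-2.5 -1.5  8.4] w 38.1
[0.002 0.001 0.   ] [ -0.11  -0.06 -13.8 ]
[0. 0. 0.] [-17.42 -19.8    0.  ]
```

Call:
play_rows:
  targets: "0 0 0 0 0 -0.3 0.3;0 0 0 0 0 -2 0.3;0 0 0 0 0 -5.5 0.3;0 0 0 0 0 -9.5 0.3;0 0 0 0 0 -13 0.3"

```text
time_s: 24.65
tcp_pos: [0.6498, -0.0989, 0.1438]
ee_rot: [0.707, 0.707, 0.0, 0.001]
wrist_force: [0.6, -0.9, -1.2]
grip_width: 0.447
gripper_force: 50.7
```

```bash
python3 -c "
from h import *
go((.4515,-.2745,.14,0))"
```

```text
now t 24.65 [ 0.6498 -0.0989  0.1438] F [ 0.6 -0.9 -1.2] w 38.0
[0.001 0.    0.   ] [-17.56 -19.83   0.36]
```

Call:
play_rows:
  targets: "0 0 0 -2 -2.3 0 0.3;0 0 0 -4.6 -5.2 0 0.3;0 0 0 -7.6 -8.6 0 0.3;0 0 0 -10.6 -12 0 0.3;0 0 0 -13.4 -15.1 0 0.3"

```text
time_s: 25.15
tcp_pos: [0.4973, -0.2338, 0.142]
ee_rot: [0.707, 0.707, 0.0, 0.001]
wrist_force: [0.6, -1.2, -0.9]
grip_width: 0.45
gripper_force: 50.7
```

Call:
play_rows:
  targets: "0 0 0 -2.5 -2.8 0 0.3;0 0 0 -3.7 -4.2 0 0.3;0 0 0 -4.15 -4.7 0 0.3;0 0 0 -4.15 -4.7 0 0.3;0 0 0 -4.15 -4.7 0 0.3"

```text
time_s: 25.65
tcp_pos: [0.4524, -0.2742, 0.1412]
ee_rot: [0.707, 0.707, 0.0, 0.0]
wrist_force: [-0.1, 0.4, -1.4]
grip_width: 0.451
gripper_force: 50.7
```

```bash
python3 -c "
from h import *
s=snap('wrist','w11.png')
go((.4515,-.2747,.072,0)); print(proj(s,(.4515,-.2747,.072)))"
```

```text
now t 25.7 [ 0.4525 -0.274   0.141 ] F [-0.  -0.6 -1.7] w 38.3
[0.001 0.    0.001] [-0.07 -0.1   6.9 ]
(np.float64(254.16406996516616), np.float64(200.69038297408326))
```

View pics/w11.png

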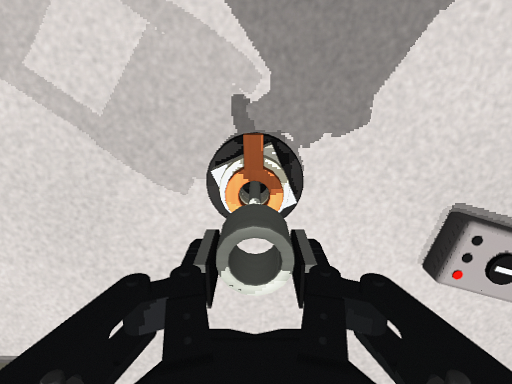

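The sleeve is upright above the rod tip (254,200), matching the prediction. Lowering.

Call:
play_rows:
  targets: "0 0 0 -0.07 -0.1 0.8 0.3;0 0 0 -0.07 -0.1 2 0.3;0 0 0 -0.07 -0.1 3.4 0.3;0 0 0 -0.07 -0.1 4.6 0.3;0 0 0 -0.07 -0.1 5.4 0.3"

```text
time_s: 26.2
tcp_pos: [0.4502, -0.2746, 0.0849]
ee_rot: [0.707, 0.707, -0.0, -0.001]
wrist_force: [0.0, -0.6, -1.7]
grip_width: 0.451
gripper_force: 50.7
```

Call:
play_rows:
  targets: "0 0 0 0 0 0.4 0.3;0 0 0 0 0 0.8 0.3;0 0 0 0 0 1.1 0.3;0 0 0 0 0 1.3 0.3;0 0 0 0 0 1.4 0.3"

```text
time_s: 26.7
tcp_pos: [0.4507, -0.2752, 0.0726]
ee_rot: [0.707, 0.707, 0.0, 0.0]
wrist_force: [-0.0, -0.4, -1.1]
grip_width: 0.451
gripper_force: 50.7
```

Call:
play_rows:
  targets: "0 0 0 0 0 0 0.3;0 0 0 0 0 0.05 0.3;0 0 0 0 0 0.1 0.3;0 0 0 0 0 0.12 0.3;0 0 0 0 0 0.12 0.3"

```text
time_s: 27.2
tcp_pos: [0.4507, -0.2752, 0.0714]
ee_rot: [0.707, 0.707, 0.0, 0.0]
wrist_force: [-0.3, 0.0, -1.3]
grip_width: 0.451
gripper_force: 50.7
```

Call:
play_rows:
  targets: "0 0 0 0 0 0.05 0.3;0 0 0 0 0 0.1 0.3;0 0 0 0 0 0.15 0.3;0 0 0 0 0 0.18 0.3;0 0 0 0 0 0.18 0.3"

```text
time_s: 27.7
tcp_pos: [0.4507, -0.2752, 0.07]
ee_rot: [0.707, 0.707, 0.0, 0.0]
wrist_force: [-2.4, 1.2, 7.9]
grip_width: 0.446
gripper_force: 51.7
```

Contact at exactly 70 mm. Releasing and retreating.

Call:
play_rows:
  targets: "0 0 0 0 0 -0.03 0.3;0 0 0 0 0 -0.03 0.1;0 0 0 0 0 -0.03 -0.3;0 0 0 0 0 -0.03 -0.3;0 0 0 0 0 -0.3 -0.3"

```text
time_s: 28.2
tcp_pos: [0.4505, -0.2751, 0.0724]
ee_rot: [0.707, 0.707, -0.0, -0.0]
wrist_force: [0.3, 0.2, -0.5]
grip_width: 0.648
gripper_force: 0.0
```

Call:
play_rows:
  targets: "0 0 0 0 0 -1 -0.3;0 0 0 0 0 -3 -0.3;0 0 0 0 0 -6 -0.3;0 0 0 0 0 -9 -0.3;0 0 0 0 0 -10 -0.3"

```text
time_s: 28.7
tcp_pos: [0.4518, -0.276, 0.176]
ee_rot: [0.707, 0.707, 0.0, 0.002]
wrist_force: [0.7, -0.2, -0.5]
grip_width: 0.649
gripper_force: 0.0
```

Call:
play_rows:
  targets: "0 0 0 0 0 0 -0.3;0 0 0 0 0 0 -0.3;0 0 0 0 0 0 -0.3;0 0 0 0 0 0 -0.3;0 0 0 0 0 0 -0.3"

```text
time_s: 29.2
tcp_pos: [0.4503, -0.2749, 0.1718]
ee_rot: [0.707, 0.707, -0.0, -0.001]
wrist_force: [-0.3, 0.3, -0.1]
grip_width: 0.651
gripper_force: 0.0
```

```bash
python3 -c "
from h import *
w=snap('wrist','w12.png')['color']; s=snap('scene','s2.png')['color'][150:300,90:240]
cv2.imwrite('pics/c3.png',np.hstack([cv2.resize(w,(400,300)),cv2.resize(s,(300,300),interpolation=2)])[...,::-1])"
```

```text
(no output)
```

View pics/c3.png

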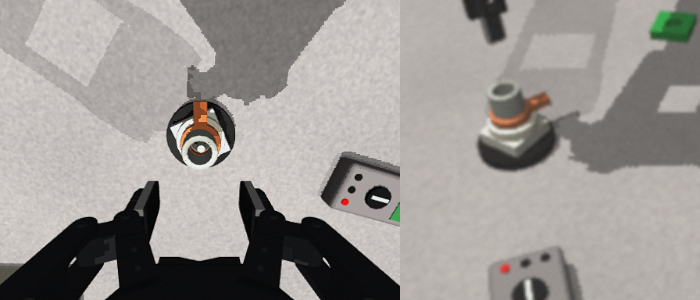

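The stack is complete and flat: sleeve at (200,150) with the rod inside it, in the right order in the scene view, and the gripper is clear. Handing in.

```bash
python3 -c "
from h import *
print(ctrl.close_job())"
```

```text
the job is handed in; nothing more can be done
None
```

All four parts are on the guide rod in order and released, the last pictures show them lying flat, and the job was handed in at about 29 s; no verdict came back.

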